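# Tap a stuck slide core out of a casting mould

## Robot

A 6-joint arm with a two-finger parallel gripper is mounted at the origin on the work surface. World frame = base frame: x ahead of the robot, y to its left, z up, the work surface at z = 0. Lengths are in m, angles in rad, forces in N, time in s.
With the tool pointing down it reaches from about 0.35 to 0.875 m from the base axis. Payload 4.2 kg.
Tool frame: the origin (TCP) lies at the very end of the fingers, on their centre line; the grasp point (between the pads) lies 19 mm behind it; z points along the fingers, y is the line along which they close (so a half turn about z gives the same grasp; the last joint's range is limited). The gripper opens to 85 mm and grips with 20 to 120 N. Pads are 22 mm wide; open, the fingers measure 114 mm over their backs; the gripper's body (76 mm by 85 mm) begins 54 mm behind the grasp point. The pads swing forward as they close: fully open they stand 13 mm farther back than shut.
Start: joints at [-0.983, 0.385, 0.008, 0, -1.194, -0.259], TCP at [0.202, -0.591, 0.231] pointing down, gripper open.
Joint ranges: [-3.14, 3.14], [-1.21, 2.06], [-1.07, 1.41], [-3.16, 2.05], [-2.99, -0.16], [-3.1, 3.1]. Speed limits (rad/s): [2.79, 2.79, 3.14, 3.14, 3.14, 3.14].

## Interface

Orientations are given as a rotation vector (axis times angle).
In Python, from cell import ctrl, fingers, cams gives the robot as it stands. Calls block until the motion is done:
- ctrl.goto(position, orientation): joint-space move of the TCP to a pose.
- ctrl.move_linear(position, rate=0.15, frame=None, until_force=None): straight line of the TCP; frame=None keeps the orientation; rate is the mean speed in m/s. With until_force (N) it stops when the force on the tool has changed by that much, and returns True; else False.
- ctrl.set_joints(angles): joint-space move.
- fingers.grip(opening, squeeze=None): opening from 0.0 (shut) to 1.0 (fully open); squeeze is the grip in N (None keeps the last); returns when the fingers have stopped.
- ctrl.sleep(seconds).
- ctrl.solve_ik(position, orientation): joint angles nearest the present ones, or None.
- ctrl.read_state(): the state.
- cams.snapshot(name): name is "scene" or "side" or "wrist"; returns (picture, depth): 384x512x3 uint8, blue, green, red; 384x512 float32, m along the optical axis (not along the pixel's ray), 0 where there is no reading.
- cams.get_calibration(name): a dict with "fx", "fy", "cx", "cy" (pixels), "rvec" (rotation vector, rad) and "tvec" (3), from world to camera coordinates, as OpenCV has them. Camera axes: x right, y down, z forward; pixel columns grow to the right and rows downward; lengths in m; the calibration is good to about 2 mm. A picture is of the moment at which its call begins: read the wrist's pose just before it. get_calibration takes no time and is no camera call; for the wrist camera it gives the pose at the moment of the call.
A pose or a line that the arm cannot do raises ctrl.PlanningError and nothing moves.
- ctrl.sign_off(): hands the job in; it is judged then, once.
The state is a dict: "clock": time; "joints": joint angles; "qvel": joint speeds; "joint_efforts": joint torques, N m; "eef_pos": TCP position; "orientation": TCP orientation; "contact_force": force on the tool from outside, world axes, zero at the start; "torque": the same for the moment, N m; "finger_gap": opening from 0.0 (shut) to 1.0 (fully open); "grasp_force": force on a finger pad.
Only numpy, scipy, OpenCV 4.12 (cv2) and the standard library are available. Lean on these libraries where they do the work, as an engineer would, in place of code of your own. Each camera call takes 0.05 s, during which the arm holds its last target. There are 200 camera calls.

## Task

The aluminium slide core of the casting mould is stuck: take the mallet from its rest and drive the core out with light taps of the mallet on the ends of its two lugs, alternating a few millimetres at a time so that neither lug ever gets more than about 5 mm ahead of the other, until both sides of the core have come up against the stops. Tap gently (no more than about 12 N), touch the core with nothing but the mallet, then lay the mallet back across both rails of its rest as it was, and do not disturb the other things on the bench.

Things in the scene. Friction and masses are not known exactly. Their poses are not given: they have to be found in the camera images.
- mould: casting mould fixed to the bench: plywood base 190 x 190 x 12 mm, two cheeks, a white plaster block on top (192 x 75 mm, top at 92 mm). An aluminium slide core (slab 140 mm wide, 24 to 60 mm above the bench) lies between the cheeks. Origin on the bench under the plaster block's centre; +x across, from near_lug to far_lug; +y is the core's way out. Two lugs of the core stick out 40 mm past the -y end.
- near_lug (a point): middle of the rounded end (tap it here, driving towards +y) of the core's lug on the mould's -x side, nearer the robot; 42 mm above the bench. Lug 22 mm wide in x, 25 to 59 mm above the bench, end a half round of 11 mm radius. In the mould's frame x = -55 mm, y = -100 to -97.5 mm at the start, y = -88 mm against the stop. Axes parallel to the mould's when the core is straight.
- far_lug (a point): the same point of the other lug, at x = +55 mm in the mould's frame (same sizes and y values). A lug stays still below about 5 N, moves while pushed along +y with 5 to 8 N and stays where it is left. It moves without the other lug, which cocks the core: one lug over 6 mm ahead of the other breaks the mould.
- stop (a point): midway between two brass posts (18 mm wide in x, 100 mm apart, tops at 62 mm) at the mould's +y end, on their faces towards the core, 42 mm above the bench. The core's crossbar meets them once both lugs have moved 12 mm in all (from y = -100 mm). Each lug stops on its own; there it is rigid, and pushing on raises the force steeply.
- rest: plywood tool rest fixed to the bench: base 270 x 100 x 6 mm and two rails across it (each 50 mm in x, 90 mm in y), rail tops 24 mm above the bench. Origin on the bench under the centre of the rail that carries the mallet's head; the rail for the pommel (28 mm square, 36 mm tall) is centred at x = -180 mm. Axes as the mallet's when it lies on the rest.
- mallet_grip (a point): point on the mallet's handle axis, half-way up, 42 mm above the bench at first, where to grip. Wooden mallet, about 0.25 kg: x along the handle to the head, z up. Handle 18 mm wide, 20 mm tall, free from x = +37 to -115 mm, then a pommel. Head a block 36 x 84 x 36 mm at x = +55 mm, wedged on off centre, differently each time: its striking faces lie 34 to 50 mm from the axis along y.
- rest_grip (a point): point fixed to the rest where mallet_grip lies when the mallet is put back properly: 42 mm above the bench, at x = -55 mm in the rest's frame. Axes as the rest's.
- mug: bystander, to be left alone: white mug, 82 mm wide and 85 mm tall; origin at its underside (which faces the bench)
- pot: bystander, to be left alone: black open mixing pot, 130 mm wide, 85 mm tall; origin at its underside (which faces the bench)
- canister: bystander, to be left alone: small black upright cylinder, 44 mm across, 50 mm tall; origin at its underside (which faces the bench)
- jar: bystander, to be left alone: glass jar with black lid, 66 mm across, 100 mm tall; origin at its underside (which faces the bench)
- cast: bystander, to be left alone: white plaster figure, 64 mm across, 102 mm tall; origin at its underside (which faces the bench)
- spatula: bystander, to be left alone: thin modelling spatula lying flat, about 0.2 to 0.3 m long, under 30 mm tall; origin at its underside

How it is judged:
By the outcome, as a careful person would: the job done as asked, in the order asked, and still so for the second after the job is handed in, with the robot touching nothing.
It also fails if it takes over 67 s, if anything falls off the work surface, if the arm or the gripper's body presses on something with over 40 N, if the wrist force passes 120 N, or if a joint passes its speed limit or range.

## Working session

There is one attempt and no reset: what is moved stays moved. The work goes in short steps, each a Python script; the robot and the scene stay as the last script left them, time stands still between calls to the robot, and variables do not carry over. Pictures are saved under pics/ and viewed, at most 10 in all, crops included, and the job is handed in when it is done.

```bash
mkdir -p pics; ls
cat > h.py <<'E'
import numpy as np, cv2
from scipy.spatial.transform import Rotation as R
from cell import ctrl, fingers, cams
def cal(n):
    c=cams.get_calibration(n); K=np.array([[c["fx"],0,c["cx"]],[0,c["fy"],c["cy"]],[0,0,1.]])
    return K,R.from_rotvec(np.ravel(c["rvec"])).as_matrix(),np.ravel(c["tvec"])
def cloud(n):
    K,Rm,t=cal(n); im,d=cams.snapshot(n)
    v,u=np.mgrid[:384,:512]; r=np.stack([(u-K[0,2])/K[0,0],(v-K[1,2])/K[1,1],np.ones(u.shape)],-1)
    P=(r*d[...,None]-t)@Rm; P[d==0]=np.nan
    return im,d,P,(K,Rm,t)
def down(yaw): # tool down, tool y axis = closing direction; tool x at yaw
    return (R.from_euler('z',yaw)*R.from_rotvec([np.pi,0,0])).as_rotvec()
E
python3 - <<'E'
from h import *
s=ctrl.read_state(); print(s["clock"],s["orientation"],s["finger_gap"])
out={}
for n in ["scene","side","wrist"]:
    im,d,P,c=cloud(n); cv2.imwrite(f"pics/{n}0.png",im); np.savez(f"{n}0.npz",im=im,d=d,P=P,K=c[0],R=c[1],t=c[2])
    print(n,-c[1].T@c[2],c[1][2],c[0][0,0])
a=[cv2.imread(f"pics/{n}0.png") for n in["scene","side","wrist"]]
E
```

```text
pics
0.0 [ 0.51388082 -3.09882951 -0.00331284] 0.9968196493848791
scene [ 1.10102928 -0.3071546   0.81726605] [-0.52462166  0.36392339 -0.769631  ] 393.4642736206307
side [0.11627091 0.67487291 0.8225641 ] [ 0.40756594 -0.57685728 -0.70790232] 441.11532937949
wrist [ 0.1277751  -0.61739816  0.37300902] [ 0.29281052  0.10043248 -0.95088133] 272.74625556431647
```

View pics/scene0.png

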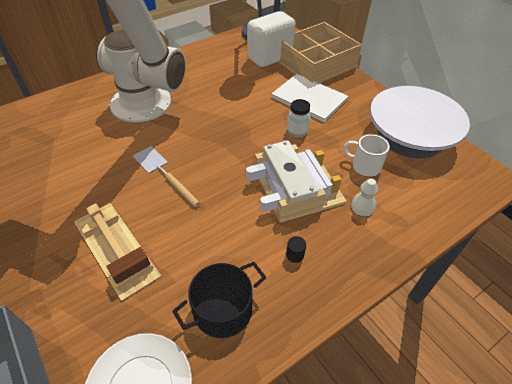

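View pics/side0.png

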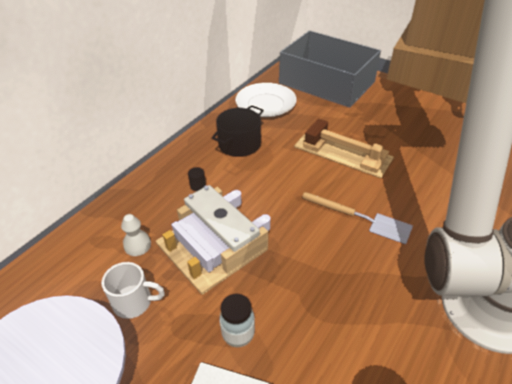

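The scene view shows the mould at about (295,180), with lugs ending at (250,173) and (265,203). The mallet is on its rest at (118,250), head at (128,265). The side view shows the lugs at (235,198) and (265,222), and the mallet at (345,145). Next I'll measure them from the depth.

Run:
```python
import numpy as np, cv2
def rect(p):
    (c,s,a)=cv2.minAreaRect((p[:,:2]*1000).astype(np.float32)); return np.round(c,1),np.round(s,1),round(a,1)
for n in ["scene","side"]:
    z=np.load(f"{n}0.npz"); P=z["P"]; im=z["im"].astype(int)
    g=P[(abs(P[...,2])<.02)]; print(n,"bench z",np.median(g[:,2]),g[:,2].std())
    H=np.nan_to_num(P[...,2],nan=-1)
    sub={"scene":(slice(120,240),slice(235,350)),"side":(slice(170,300),slice(150,280))}[n]
    m=np.zeros(H.shape,bool); m[sub]=True
    def comps(mask,tag,mn=25):
        k,l,st,c=cv2.connectedComponentsWithStats(mask.astype(np.uint8))
        for i in range(1,k):
            if st[i,4]>mn: p=P[l==i]; print(tag,st[i,4],np.round(c[i]),*rect(p),"z",np.round(np.median(p[:,2]),4))
    comps(m&(abs(H-.092)<.006),"plaster",100)
    comps(m&(abs(H-.058)<.005)&(im.min(-1)>130),"lug/core")
    m[:]=False; m[{"scene":(slice(190,310),slice(60,170)),"side":(slice(110,180),slice(290,400))}[n]]=True
    comps(m&(H>.03)&(H<.08)&(im[...,2]<110),"darkhead")
    comps(m&(H>.046)&(H<.08),"mallet>46")
    comps(m&(H>.055)&(H<.08),"mallet>55")
    comps(m&(abs(H-.024)<.004),"rails")
    comps(m&(abs(H-.006)<.0035),"base")
z=np.load("scene0.npz"); im=z["im"]
a=cv2.resize(im[130:230,230:350],None,fx=4,fy=4,interpolation=cv2.INTER_CUBIC); b=cv2.resize(im[195:305,65:170],None,fx=3.6,fy=3.6,interpolation=cv2.INTER_CUBIC)[:400]
b=cv2.copyMakeBorder(b,0,400-b.shape[0],0,0,0); cv2.imwrite("pics/crop1.png",np.hstack([b,a])[:, :800])
```

```text
scene bench z 5.936396615744626e-05 0.004282056999476172
plaster 1621 [290. 170.] [581.7 164.4] [ 75.4 192.8] 75.2 z 0.0915
lug/core 460 [312. 170.] [599.4 234.4] [ 40.5 139.9] 74.2 z 0.0598
lug/core 157 [258. 168.] [527.  110.9] [60.6 58.1] 76.3 z 0.0586
lug/core 250 [274. 195.] [597.4  94.7] [65.3 68.7] 71.4 z 0.0589
darkhead 329 [130. 270.] [ 586.7 -283.2] [82.8 34.5] 87.5 z 0.0472
mallet>46 1212 [117. 248.] [ 494.  -289.3] [217.4  83.4] 2.9 z 0.0579
mallet>55 110 [ 92. 209.] [ 399.2 -295.1] [27.6 27.1] 2.5 z 0.0595
mallet>55 576 [126. 262.] [ 583.  -284.6] [38.5 83.5] 2.1 z 0.0598
rails 197 [108. 213.] [ 396.7 -267.9] [50.8 32.6] 2.2 z 0.024
rails 235 [ 86. 224.] [ 401.6 -324.4] [52.9 37.6] 11.7 z 0.0243
rails 167 [128. 276.] [ 595.6 -291.6] [97.5 41.6] 69.3 z 0.0237
base 580 [123. 235.] [ 442.7 -260.5] [168.2  41.1] 2.0 z 0.0061
base 1313 [115. 264.] [ 494.4 -291.9] [271.6 101.1] 3.7 z 0.0061
side bench z 0.001331278334006963 0.004065228970319052
plaster 2090 [222. 216.] [580.5 167.2] [ 76.8 193.5] 74.8 z 0.0931
lug/core 131 [233. 196.] [613.8  80.5] [44.1 25.3] 76.9 z 0.0597
lug/core 976 [202. 237.] [600.4 225.5] [ 62.9 148.1] 75.0 z 0.0609
lug/core 146 [262. 221.] [507.7 108.4] [44.7 24.1] 74.4 z 0.06
darkhead 203 [316. 133.] [ 578.5 -280.4] [33.2 81.9] 0.5 z 0.0542
mallet>46 678 [338. 137.] [ 491.5 -286.7] [215.8  84.9] 3.2 z 0.0549
mallet>55 236 [317. 128.] [ 581.1 -281.7] [36.4 84.9] 3.2 z 0.0605
mallet>55 75 [377. 148.] [ 398.  -292.3] [30.1 26.9] 85.3 z 0.0598
rails 98 [315. 143.] [ 576.2 -264.9] [49.  57.1] 1.6 z 0.0241
rails 246 [374. 160.] [ 397.4 -293.2] [51.5 91.7] 1.8 z 0.0245
base 1079 [344. 156.] [ 486.4 -273.9] [287.1 110.8] 12.1 z 0.0066
```

View pics/crop1.png

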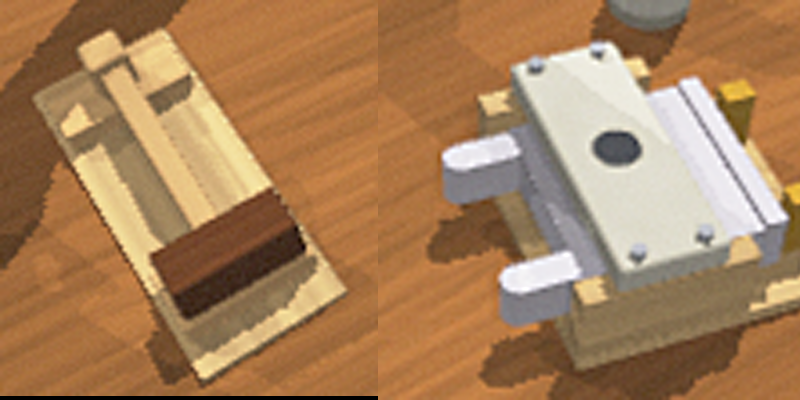

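Run:
```python
from h import *
for n in ["scene","side"]:
    z=np.load(f"{n}0.npz"); P=z["P"]; im=z["im"].astype(int)
    H=P[...,2]; m=(H>.046)&(H<.057)&(P[...,0]>.425)&(P[...,0]<.55)&(abs(P[...,1]+.29)<.03)
    v=cv2.fitLine((P[m][:,:2]).astype(np.float32),cv2.DIST_HUBER,0,.001,.001).ravel(); 
    a=np.degrees(np.arctan(v[1]/v[0])); print(n,"handle",m.sum(),a,"y at x=.527:",v[3]+(.527-v[2])*v[1]/v[0], "mean",P[m].mean(0))
z=np.load("scene0.npz"); P=z["P"]
for nm,(u,v) in dict(spat_blade=(150,158),spat_tip=(197,205),spat_joint=(165,172),canister=(296,243),pot=(222,275),jar=(300,107),cast=(370,185)).items(): print(nm,np.round(P[v-1:v+2,u-1:u+2].reshape(-1,3).mean(0),3))
yaw=np.radians(2.5-180)
g=np.array([.527,-.2895,0])
fingers.grip(1.0)
ctrl.goto(g+[0,0,.17],down(yaw)); s=ctrl.read_state(); print(s["clock"],s["joints"])
im,d,P,c=cloud("wrist"); np.savez("w1.npz",im=im,P=P,d=d); cv2.imwrite("pics/w1.png",im)
H=P[...,2]
def rect(p):
    c,s_,a=cv2.minAreaRect((p[:,:2]*1000).astype(np.float32)); return np.round(c,1),np.round(s_,1),round(a,1)
m=(H>.046)&(H<.057)&(P[...,0]>.425)&(P[...,0]<.55)&(abs(P[...,1]+.29)<.03)
v=cv2.fitLine((P[m][:,:2]).astype(np.float32),cv2.DIST_HUBER,0,.001,.001).ravel()
print("w handle",m.sum(),np.degrees(np.arctan(v[1]/v[0])),v[3]+(.527-v[2])*v[1]/v[0])
m=(H>.056)&(H<.066)&(abs(P[...,1]+.29)<.1)
k,l,st,cc=cv2.connectedComponentsWithStats(m.astype(np.uint8))
for i in range(1,k):
    if st[i,4]>80: print("w top",st[i,4],cc[i],rect(P[l==i]))
```

```text
scene handle 345 2.3600018 y at x=.527: -0.28974873 mean [ 0.48994872 -0.29127574  0.05186324]
side handle 233 2.2625153 y at x=.527: -0.28322774 mean [ 0.48707173 -0.28610587  0.05174598]
spat_blade [ 0.26  -0.089  0.003]
spat_tip [ 0.494 -0.064  0.008]
spat_joint [ 0.34  -0.08   0.008]
canister [0.751 0.057 0.048]
pot [ 0.719 -0.124  0.037]
jar [nan nan nan]
cast [0.744 0.287 0.097]
2.0083 [-2.34588492e-01  3.93221776e-01 -1.40305960e-01  1.32657129e-04
 -1.03700955e+00 -1.29356007e+00]
w handle 2461 2.1277342 -0.28845507
w top 1201 [262.42547877  38.05661948] (array([ 400.3, -293.3]), array([27.8, 27.8]), 2.1)
w top 2551 [263.85299882 235.37083497] (array([ 583.2, -283.5]), array([36.2, 84. ]), 2.0)
```

View pics/w1.png

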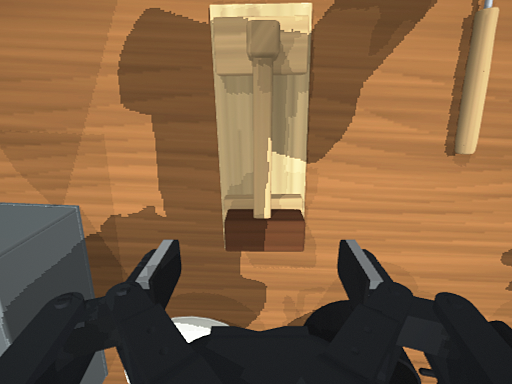

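The wrist view shows the mallet lying straight in the image: pommel (262,38), head (264,235). In world coordinates the grip is about (0.5275, -0.2885) at 2.1° yaw. The head sits about 3 mm off axis, so the +y face is about 45 mm out. I'll grasp, lift and go to the pre-tap pose.

```bash
cat >> h.py <<'E'
MX=np.array([np.cos(np.radians(-15)),np.sin(np.radians(-15)),0]); MY=np.array([-MX[1],MX[0],0])
C=np.array([.581,.166,0]); TAPO=down(np.radians(165)); D=.045; TZ=.0235
def tcp(lug,y,z=TZ): # TCP when face (nominal) is at mould-y = y in m for lug x sign
    return C+MX*(lug*.055-.055)+MY*(y-D)+[0,0,z]
def facey(): return float((np.array(ctrl.read_state()["eef_pos"])-C)@MY+D)
def fy(): return float(np.array(ctrl.read_state()["contact_force"])@MY)
E
python3 - <<'E'
from h import *
import json
yaw=np.radians(2.1-180); g=np.array([.5275,-.2885,0])
q=ctrl.solve_ik(tcp(-1,-.125),TAPO); q2=ctrl.solve_ik(tcp(1,-.09),TAPO); print("ik",q,q2)
ctrl.goto(g+[0,0,.09],down(yaw)); ctrl.move_linear(g+[0,0,.0235],rate=.08)
s=ctrl.read_state(); print(s["clock"],s["contact_force"])
fingers.grip(0.0,squeeze=100)
s=ctrl.read_state(); print(s["clock"],s["finger_gap"],s["grasp_force"],s["contact_force"],s["eef_pos"])
json.dump([list(s["eef_pos"]),list(s["orientation"])],open("grasp.json","w"))
p=np.array(s["eef_pos"])
ctrl.move_linear(p+[0,0,.10],rate=.12)
s=ctrl.read_state(); print(s["clock"],s["finger_gap"],s["grasp_force"],s["contact_force"],s["torque"])
ctrl.goto(tcp(-1,-.125,.11),TAPO)
s=ctrl.read_state(); print(s["clock"],s["eef_pos"],s["joints"])
im,d,P,c=cloud("side"); np.savez("s2.npz",im=im,P=P); im2=cams.snapshot("scene")[0]
cv2.imwrite("pics/s2.png",np.hstack([im[110:320,130:400],im2[100:310,150:420]]))
E
```

```text
ik [ 4.49224691e-01  3.55678008e-01 -7.09112994e-01 -4.44089210e-16
 -5.06005324e-01 -2.28182041e+00] [ 3.61442789e-01  4.95803837e-01 -4.26915698e-01 -4.44089210e-16
 -6.48076792e-01 -2.19403850e+00]
3.4583 [0.67011033 1.07859196 0.37266767]
4.0917 0.19460361414345517 98.14248561859131 [-0.55222443  1.13932401  3.33110838] [ 0.52763394 -0.2884554   0.02391372]
5.075 0.1929093207652592 97.58950710296631 [ 1.10520355 -0.44955099 -2.55634894] [ 0.01803332 -0.02506212 -0.02495491]
6.3333 [0.43132607 0.03009526 0.11006571] [ 4.48390848e-01  1.99364053e-01 -6.14345002e-01  3.25614375e-04
 -7.56666902e-01 -2.28133696e+00]
```

View pics/s2.png

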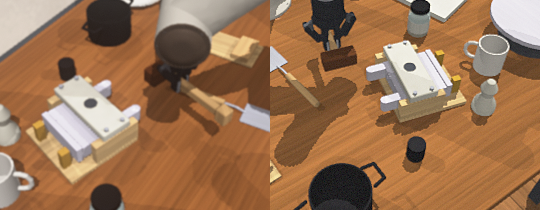

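The mallet is held level just in front of the near lug: head at (340,57) in the right half, lugs at (375,72) and (388,93). Now I'll lower it and find contact gently on both lugs.

Run:
```python
from h import *
ctrl.move_linear(tcp(-1,-.125),rate=.10)
for lug in (-1,1):
    ctrl.move_linear(tcp(lug,-.125),rate=.15)
    ctrl.move_linear(tcp(lug,-.108),rate=.06); f0=fy()
    hit=ctrl.move_linear(tcp(lug,-.088),rate=.012,until_force=3.0)
    s=ctrl.read_state(); print(lug,hit,"face",facey(),"f",f0,fy(),s["contact_force"],"gap",s["finger_gap"],s["clock"])
    ctrl.move_linear(tcp(lug,-.118),rate=.08)
```

```text
-1 True face -0.09568601800265374 f -0.08373645856824836 -0.8521975745923264 [-0.39411129 -0.77665805 -2.87655744] gap 0.19585729291783235 9.2083
1 True face -0.09576986991503163 f -0.6060709059023448 0.27622008923548425 [ 0.08663826  0.26274943 -2.89285883] gap 0.1918557192326688 12.0167
```

Run:
```python
from h import *
a=[]
for i in range(6): ctrl.sleep(.02); a.append(fy())
print("noise",np.round(a,2))
lug=1
ctrl.move_linear(tcp(lug,-.100),rate=.06)
for y in (-.0975,-.0965,-.0955,-.0945,-.0935):
    h=ctrl.move_linear(tcp(lug,y),rate=.012,until_force=9)
    print(y,h,round(facey(),5),round(fy(),2),ctrl.read_state()["clock"])
```

```text
noise [0.05 0.96 0.12 0.16 0.18 0.22]
-0.0975 False -0.09756 0.18 13.35
-0.0965 False -0.09653 0.14 13.6
-0.0955 False -0.09561 -0.12 13.85
-0.0945 False -0.09525 -4.83 14.1
-0.0935 False -0.09446 -5.69 14.35
```

Contact works: the lug end is at about -95.5 mm nominal, it moves at about 5 N, and compliance is about 6 N/mm. Next is the alternating tap loop with a lead guard.

Run:
```python
from h import *
pos={-1:-.0957,1:facey()}; done={-1:False,1:False}; lug=1
for i in range(9):
    back=min(pos.values())-.009
    ctrl.move_linear(tcp(lug,back),rate=.08)
    lug=-lug
    ctrl.move_linear(tcp(lug,back),rate=.17)
    ctrl.move_linear(tcp(lug,pos[lug]-.002),rate=.06)
    want=min(pos[lug]+.0045,pos[-lug]+.0026)
    if done[-lug]: want=pos[lug]+.003
    h=ctrl.move_linear(tcp(lug,want+.0009),rate=.012,until_force=9.0)
    s=ctrl.read_state(); y=facey(); f=fy(); 
    print(lug,"want",round(want*1e3,2),h,"face",round(y*1e3,2),"f",round(f,2),"lead",round((y-pos[-lug])*1e3,2),round(s["clock"],2),"gap",round(s["finger_gap"],3),flush=True)
    pos[lug]=max(pos[lug],y)
    if h: done[lug]=True
    if y-pos[-lug]>.004 or (h and y<-.0885) or all(done.values()) or s["clock"]>42: break
ctrl.move_linear(tcp(lug,min(pos.values())-.012),rate=.08)
print(pos,done)
```

```text
-1 want -91.86 False face -93.12 f -4.62 lead 1.34 16.42 gap 0.195
1 want -90.52 True face -94.11 f 0.03 lead -0.99 18.22 gap 0.192
{-1: -0.09311852010839737, 1: -0.09411137174023236} {-1: False, 1: True}
```

```bash
cat > tap.py <<'E'
from h import *
import sys
pos={-1:float(sys.argv[1])/1e3,1:float(sys.argv[2])/1e3}; lug=int(sys.argv[3]); n=int(sys.argv[4]); done={-1:False,1:False}
for i in range(n):
    back=min(pos.values())-.009
    ctrl.move_linear(tcp(lug,back),rate=.17)
    ctrl.move_linear(tcp(lug,pos[lug]-.0015),rate=.06); f0=fy()
    t=ctrl.move_linear(tcp(lug,pos[lug]+.001),rate=.006,until_force=3.0); yc=facey(); fc=fy()
    want=pos[-lug]+.0028 if not done[-lug] else pos[lug]+.003
    want=min(want,pos[lug]+.0045)
    h=ctrl.move_linear(tcp(lug,want+.0010),rate=.010,until_force=9.0-max(0,f0-fc)); f1=fy(); y1=facey()
    ctrl.sleep(.15); s=ctrl.read_state(); y=facey(); f=fy()
    print(lug,"touch",t,round(yc*1e3,2),round(fc,1),"want",round(want*1e3,2),h,round(y1*1e3,2),round(f1,1),"->",round(y*1e3,2),"f",round(f-f0,2),"lead",round((y-pos[-lug])*1e3,2),round(s["clock"],2),flush=True)
    pos[lug]=max(pos[lug],y)
    if h and f-f0<-6.5: done[lug]=True
    ctrl.move_linear(tcp(lug,min(pos.values())-.009),rate=.08)
    if y-pos[-lug]>.004 or all(done.values()) or s["clock"]>44: break
    lug=-lug
print(pos,done,lug)
E
python3 tap.py -93.1 -94.2 1 2
```

```text
1 touch True -94.39 -0.7 want -90.3 False -91.49 -7.3 -> -91.45 f -6.09 lead 1.65 20.34
-1 touch True -93.68 0.1 want -88.65 False -91.13 -6.6 -> -91.15 f -7.43 lead 0.3 23.05
{-1: -0.09115040904389028, 1: -0.09145152516347933} {-1: False, 1: False} 1
```

```bash
sed -i 's/pos\[-lug\]+.0028 if/pos[-lug]+.0020 if/; s/want+.0010/want+.0026/' tap.py; python3 tap.py -91.3 -91.5 1 4
```

```text
1 touch True -92.45 0.0 want -89.3 False -88.86 -6.9 -> -88.88 f -6.92 lead 2.42 25.7
-1 touch True -91.83 -0.8 want -86.88 True -89.99 0.8 -> -90.39 f 0.49 lead -1.51 28.23
1 touch True -89.77 0.1 want -88.39 False -87.62 -6.1 -> -87.62 f -4.81 lead 2.77 30.73
-1 touch False -89.69 -1.6 want -85.89 True -87.69 -0.0 -> -88.31 f -0.72 lead -0.69 33.32
{-1: -0.08831477579576862, 1: -0.0876215214687404} {-1: False, 1: False} 1
```

```bash
sed -i 's/until_force=9.0-/until_force=10.3-/; s/rate=.010/rate=.008/; s/y=facey(); f=fy()/y=max(y1,facey()); f=fy()/; s/clock"\]>44/clock"]>50/' tap.py; python3 tap.py -87.7 -87.6 -1 4
```

```text
-1 touch False -87.24 -2.7 want -85.6 False -85.07 -6.5 -> -85.07 f -6.49 lead 2.53 35.44
1 touch True -88.5 0.3 want -83.1 True -85.47 -1.2 -> -85.47 f 0.12 lead -0.4 38.15
-1 touch True -85.78 0.1 want -83.47 True -85.33 -0.9 -> -85.33 f -0.83 lead 0.14 40.61
1 touch True -85.78 0.6 want -83.07 True -85.36 -1.2 -> -85.36 f -0.5 lead -0.29 43.12
{-1: -0.08506988641456427, 1: -0.08535877045814134} {-1: False, 1: False} -1
```

Both lugs now trip the force limit at -85.4 mm without moving, so both should be on the stops. One look to confirm.

Run:
```python
from h import *
im,d=cams.snapshot("side"); a=cv2.imread("pics/side0.png")
im2,_=cams.snapshot("scene"); b=cv2.imread("pics/scene0.png")
f=lambda x,r:cv2.resize(x[r[0]:r[1],r[2]:r[3]],(390,290),interpolation=cv2.INTER_CUBIC)
r1=(180,285,150,290); r2=(135,230,240,367)
cv2.imwrite("pics/chk.png",np.vstack([np.hstack([f(a,r1),f(im,r1)]),np.hstack([f(b,r2),f(im2,r2)])]))
```

```text
(no output)
```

View pics/chk.png

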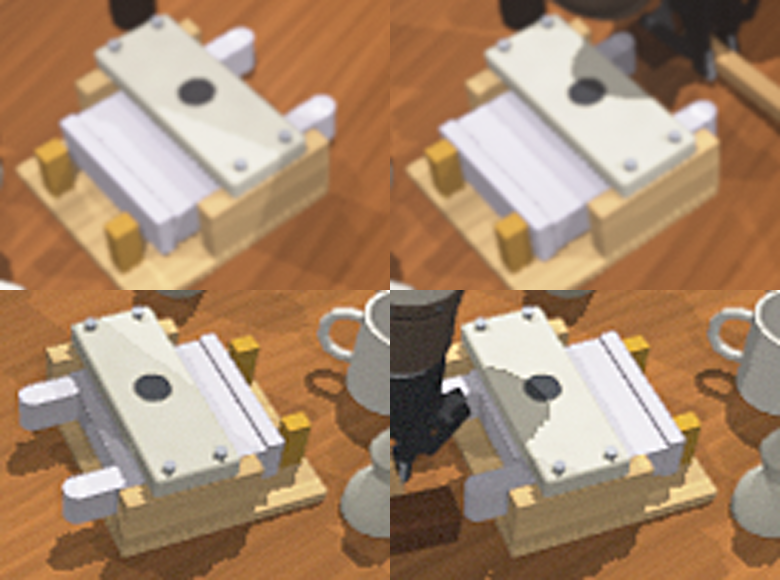

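The crossbar now meets both posts, at about (445,165) and (513,240) in the top-right panel and (635,350) and (685,440) bottom right. Next I'll return the mallet to the recorded grasp pose.

Run:
```python
from h import *
import json
p,o=json.load(open("grasp.json")); p=np.array(p)
e=np.array(ctrl.read_state()["eef_pos"])
ctrl.move_linear(e-MY*.012,rate=.1)
ctrl.move_linear(e-MY*.012+[0,0,.09],rate=.15)
ctrl.goto(p+[0,0,.08],o)
ctrl.move_linear(p+[0,0,.006],rate=.1)
h=ctrl.move_linear(p-[0,0,.0005],rate=.012,until_force=5)
s=ctrl.read_state(); print(s["clock"],h,s["eef_pos"],s["contact_force"])
fingers.grip(1.0); s=ctrl.read_state(); print(s["clock"],s["finger_gap"])
e=np.array(s["eef_pos"]); ctrl.move_linear(e+[0,0,.13],rate=.12)
im,d,P,c=cloud("wrist"); im2,_=cams.snapshot("scene"); H=P[...,2]; print(ctrl.read_state()["clock"],ctrl.read_state()["contact_force"])
m=(H>.056)&(H<.066)&(abs(P[...,1]+.29)<.1)
k,l,st,cc=cv2.connectedComponentsWithStats(m.astype(np.uint8))
for i in range(1,k):
    if st[i,4]>80: print("top",cc[i],cv2.minAreaRect((P[l==i][:,:2]*1000).astype(np.float32)),np.median(P[l==i][:,2]))
cv2.imwrite("pics/end.png",np.hstack([cv2.resize(im,(400,300)),cv2.resize(im2,(400,300))]))
```

```text
47.1167 True [ 0.52755717 -0.28846717  0.02389078] [0.91465273 1.3569717  4.20984535]
47.7917 0.999519368814159
49.125 [0.16878484 0.00127872 0.4958519 ]
top [257.30333097  34.83416017] ((399.8968811035156, -293.9644470214844), (27.87346649169922, 27.833242416381836), 2.1041810512542725) 0.05970229583767296
top [260.37302977 245.56847636] ((582.8493041992188, -284.9063415527344), (35.81513595581055, 83.89360809326172), 1.9946070909500122) 0.060031418285480136
```

View pics/end.png

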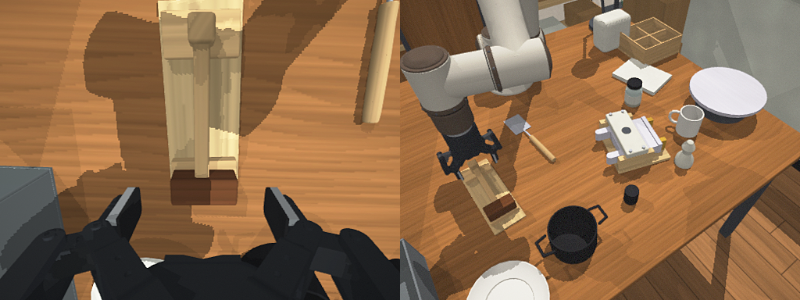

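The mallet lies flat across both rails (pommel at (202,28), head at (204,188)), within about 1.5 mm of where it started. Nothing else has moved and the gripper is clear.

```bash
python3 -c "
from h import *
print(ctrl.sign_off())"
```

```text
the job is handed in; nothing more can be done
None
```

The core is out against both stops with the lugs never more than about 3 mm apart by my readings; taps cut off at about 10 N, and one contact may briefly have gone higher. The mallet is back across both rails within about 1.5 mm, nothing else looked moved, and the job was handed in at about 49 s.

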